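# Find the hidden catch of the desk box

### The arm

A 6-joint arm with a two-finger parallel gripper is mounted at the origin on a cart in front of the work surface, level with it; the furniture and walls round the work are solid. World frame = base frame: x ahead of the robot, y to its left, z up, the work surface at z = 0. Lengths are in mm, angles in rad, forces in N, time in s.
With the tool pointing down it reaches from about 350 to 975 mm from the base axis. Payload 4.9 kg.
Tool frame: the origin (TCP) lies midway between the tips of the shut fingers; the grasp point (between the pads) lies 19 mm behind it (robot.grip_depth is the distance from the TCP to the grasp point, in mm); z points along the fingers, y is the line along which they close (so a half turn about z gives the same grasp; the last joint's range is limited). The gripper opens to 85 mm and grips with 20 to 120 N. Pads are 22 mm wide; open, the fingers measure 114 mm over their backs; the gripper's body (76 mm by 85 mm) begins 54 mm behind the grasp point. The pads swing forward as they close: fully open they stand 13 mm farther back than shut.
Start: joints at [-1.355, 0.053, 1.613, -0, 1.476, -0.119], TCP at [205.357, -590.28, 231.304] pointing down, gripper open.
Joint ranges: [-3.01, 3.01], [-1.01, 2.22], [0.06, 2.58], [-1.02, 4.17], [0.09, 2.62], [-3.14, 3.14]. Speed limits (rad/s): [2.57, 2.57, 3.14, 3.14, 3.14, 3.14].

### API

Orientations are given as a 3x3 rotation matrix whose columns are the frame's x, y, z axes.
In Python, from bench import robot, cams, ticket gives the robot as it stands. The module is installed in compiled form; this text tells all that it offers.
- The arm moves only by the tool play_rows, never from a script. Its argument "motion" is a list of rows, each an object of numbers: "hand": the gripper command: -1 is shut, 1 is fully open, values between are in proportion; "dx", "dy", "dz": the shift along the tool's x, y, z normalised to -1 to 1, where 1 is 150 mm; "twist": the turn about the tool's z normalised to -1 to 1, where 1 is 180 degrees. In form: [{"hand": .., "dx": .., "dy": .., "dz": .., "twist": ..}, ...]. A call has 1 to 8 rows; each row shifts and turns the commanded pose from where the row before left it, along the tool's axes as they then stand; what a row does not reach is not made up. A row lasts 1/8 s, in which the tool goes at most 62.5 mm and 10.7 degrees, less where a joint would pass 70% of its speed; a pose out of reach is approached as far as the arm can. A call with a number of a shift or a turn outside -1 to 1 is refused whole. A call with a gripper value outside its range is refused whole. The fingers move at their own pace and stop on an object; "squeeze" is the grip in N (left out, the last holds). Time passes only in rows, so rows that do not move let the fingers close. It gives the time, the measured TCP pose, the force, the opening and the grip force at its end, in the units of the state.
- robot.get_state(): the state, without advancing time (a new reading comes with each control period).
- cams.snapshot(name): name is "scene" or "top"; returns a dict with "color" (420x560x3 uint8, red, green, blue), "depth" (420x560 float32, mm along the optical axis (not along the pixel's ray), 0 where there is no reading), "camera_matrix" (3x3 intrinsics, pixels), "rvec" (rotation vector, rad) and "tvec" (3), from world to camera coordinates, as OpenCV has them. Camera axes: x right, y down, z forward; pixel columns grow to the right and rows downward; lengths in mm; the calibration is good to about 2 mm. A picture is of the moment at which its call begins.
- ticket.finish_job(): hands the job in; it is judged then, once.
Trained networks look in a picture, given as the dict that the camera call returned (one of the last four; its "shot" number tells which), for a name from the list of things; names that differ only in an ending like _2 or _b are one class to them, and where a whole thing is asked for, a point or a joint stands for the part that bears it (a point fixed in the world has none). Each returns a list of dicts, best first, with "score" (0 to 1); they miss things now and then, are a little off and sometimes report something else, mostly with a low value. They report only what shows in the picture. A call takes as long as a camera call.
- cams.search_frame(picture, thing): "position" ([x, y, z] in mm, in world coordinates, good to about 4 mm: the middle of the surface that is visible of it).
- cams.outline_of(picture, thing): "pixels" (420x560 bool, what is visible of it).
The state is a dict: "t": time; "qpos": joint angles; "dq": joint speeds; "joint_efforts": joint torques, N m; "ee_pos": TCP position; "eef_rot": TCP orientation; "force": force on the tool from outside, world axes, zero at the start; "wrist_torque": the same for the moment, N m; "width": finger opening in mm; "gripper_force": force on a finger pad.
Only numpy, scipy, OpenCV 4.12 (cv2) and the standard library are available. Lean on these libraries where they do the work, as an engineer would, in place of code of your own. Each camera call takes 0.05 s, during which the arm holds its last target. There are 200 camera calls.

### The job

One of the three round inlays in the flat front panel of the wooden desk box is a hidden catch; the other two are only decoration. Feel for it with the fingertips, gently, and press it all the way in so that the lid at the back of the box rises and stays up, then move clear. Work the lid by its catch only: do not pry or push the lid itself, and do not lift or shift the things lying around the box.

Things in the scene. Friction and masses are not known exactly. Their poses are not given: they have to be found in the camera images.
- box: low light-wood desk box, fixed to the desk, 182 mm (its x) by 276 mm (its y) by 55 mm high; origin at the middle of its underside, x to the back (lid side), y to the left, z up. The front half of the top (x from -90 to 0 mm) is a flat fixed panel, its surface 55 mm above the desk, with three round inlays; the rear half is a lid flush with it.
- inlay_left (a point): centre of the top face of the left inlay in the panel: a disc of the same light wood, 48 mm across, set off by a fine chamfered seam, its face 1 mm below the panel's surface (54 mm above the desk) in a 49 mm hole; the inlays stand 84 mm apart in a row along the box's y and 45 mm in front of its origin. All three look alike; which of them is the catch changes from start to start. The point belongs to the box and does not sink with the disc
- inlay_middle (a point): centre of the top face of the middle inlay in the panel: a disc of the same light wood, 48 mm across, set off by a fine chamfered seam, its face 1 mm below the panel's surface (54 mm above the desk) in a 49 mm hole; the inlays stand 84 mm apart in a row along the box's y and 45 mm in front of its origin. All three look alike; which of them is the catch changes from start to start. The point belongs to the box and does not sink with the disc
- inlay_right (a point): centre of the top face of the right inlay in the panel: a disc of the same light wood, 48 mm across, set off by a fine chamfered seam, its face 1 mm below the panel's surface (54 mm above the desk) in a 49 mm hole; the inlays stand 84 mm apart in a row along the box's y and 45 mm in front of its origin. All three look alike; which of them is the catch changes from start to start. The point belongs to the box and does not sink with the disc
- catch (a joint): how far the catch disc, wherever it is, is pressed in: 0 at the start, 0.006 m (6 mm) fully in, straight down. It gives way at about 2 to 4 N and stays where it is left (no return spring). The two blind inlays do not give at all.
- lid (a joint): opening angle of the lid: 0 shut, about 0.50 rad with the catch fully in. It rises in proportion to the catch (83 rad per m) and stays there.
- lid_edge (a point): middle of the free front edge of the lid, on its upper side; it moves with the lid. The lid is a light-wood board 88 x 248 x 6 mm, hinged along the box's back edge; its free edge lies 1 mm behind the panel (45 mm behind the line of the inlays' centres) and rises up to 45 mm.
- stapler: black stapler, 132 x 36 x 47 mm high, loose, lying left of the box; origin at the middle of its underside, length along its x
- tape_roll: roll of dark-and-white striped paper tape, 50 mm across, 15 mm high, loose, in front of the box; origin at the middle of its underside
- candle_jar: candle in a pale jar, about 54 mm across and 58 mm high, loose, right of the box; origin at the middle of its underside
- mouse: low white computer mouse, 114 (its x) x 58 x 22 mm high, loose, behind the box on the right; origin at the middle of its underside
- tin: small pale tin with its lid shut, 69 x 98 x 26 mm high, loose, behind the box on the left; origin at the middle of its underside

How it is judged (in metres and radians):
At the end, for the whole second after the job is handed in: the catch disc is at least 5 mm of its 6 mm in, the lid stands open by more than 0.40 rad and is at rest, and the stapler, tape roll, candle jar, mouse and tin are within 20 mm of where they were (value of joint catch above 0.005 m and value of joint lid above 0.4 rad and velocity of joint lid below 0.05 rad/s and distance of each of stapler, tape_roll, candle_jar, mouse, tin from where it was at the start of the episode below 0.02 m); the robot touches nothing.
It fails at once if the lid is touched (more than 1.5 N): it must be opened by its catch, not pried or pushed (contact force between any of the fingers, the arm and lid above 1.5 N).
It fails at once if a hard push (more than 50 N) on anything (contact force between any of the fingers, the arm and anything else above 50 N).
It fails at once if a thing lying around the box is shifted by more than 20 mm, lifted or carried (distance of any of stapler, tape_roll, candle_jar, mouse, tin from where it was at the start of the episode above 0.02 m).
It also fails if it takes over 40 s, if anything falls off the work surface, if the arm or the gripper's body presses on something with over 40 N, if the wrist force passes 120 N, or if a joint passes its speed limit or range.

## Working session

There is one attempt and no reset: what is moved stays moved. The work goes in short steps, Python scripts to look and compute and a tool call to move; the robot and the scene stay as the last step left them, time stands still between calls to the robot, and variables do not carry over. Pictures are saved under pics/ and viewed, at most 10 in all, crops included, and the job is handed in when it is done.

Besides the shell and the picture viewer there is one more tool, called after ">>>" by a JSON object that holds its "api" and its "payload". play_rows: Moves the arm, as the interface text tells. Its arguments: {"type":"object","properties":{"motion":{"type":"array","items":{"type":"object","properties":{"hand":{"type":"number"},"dx":{"type":"number"},"dy":{"type":"number"},"dz":{"type":"number"},"twist":{"type":"number"}}}},"squeeze":{"type":"number"}},"required":["motion"]}

```bash
mkdir -p pics; cat > h.py <<'E'
import numpy as np, cv2
from bench import robot, cams, ticket
def cloud(p):
    K=p["camera_matrix"];d=p["depth"];v,u=np.indices(d.shape)
    c=np.stack([(u-K[0,2])/K[0,0]*d,(v-K[1,2])/K[1,1]*d,d],-1)
    R=cv2.Rodrigues(np.array(p["rvec"],float))[0]
    w=(c-np.array(p["tvec"]).ravel())@R
    w[d==0]=np.nan
    return w
E
python3 - <<'E'
from h import *
np.set_printoptions(precision=3,suppress=True)
p=cams.snapshot("top");q=cams.snapshot("scene")
cv2.imwrite("pics/a.png",cv2.cvtColor(np.hstack([p["color"],q["color"]]),cv2.COLOR_RGB2BGR)[:,:,:] if 0 else cv2.cvtColor(p["color"],cv2.COLOR_RGB2BGR))
cv2.imwrite("pics/b.png",cv2.cvtColor(q["color"],cv2.COLOR_RGB2BGR))
for n in ["box","inlay_left","inlay_middle","inlay_right","lid_edge","stapler","tape_roll","candle_jar","mouse","tin"]:
    for pp in (p,):
        print(n,[(np.array(r["position"]).round(),round(r["score"],2)) for r in cams.search_frame(pp,n)][:4])
w=cloud(p);m=(w[...,2]>45)&(w[...,2]<62)
o=cams.outline_of(p,"box")
if o:
    mm=o[0]["pixels"]&m
    pts=w[mm][:,:2].astype(np.float32);print(cv2.minAreaRect(pts),np.nanmedian(w[mm][:,2]))
s=robot.get_state();print(s["t"],s["ee_pos"],s["eef_rot"],s["force"])
E
```

```text
box [(array([552., 216.,  56.]), 0.67), (array([587., 121.,  59.]), 0.58)]
inlay_left []
inlay_middle [(array([589., 118.,  52.]), 0.93)]
inlay_right [(array([586., 119.,  56.]), 0.6), (array([557., 218.,  54.]), 0.21)]
lid_edge [(array([626., 107.,  61.]), 0.81)]
stapler [(array([609., 307.,  44.]), 0.57)]
tape_roll [(array([439., 131.,  15.]), 0.58)]
candle_jar [(array([564., -64.,  38.]), 0.6)]
mouse [(array([723., -14.,  23.]), 0.56)]
tin [(array([747., 102.,  25.]), 0.79), (array([588., 115.,  55.]), 0.28)]
((582.2505493164062, 120.93246459960938), (275.9140930175781, 185.47039794921875), 74.0679931640625) 54.79583639660643
0.65 [ 205.361 -590.297  231.345] [[ 0.944  0.329  0.   ]
 [ 0.329 -0.944 -0.   ]
 [-0.     0.    -1.   ]] [ 0.02  -0.958 -0.268]
```

View pics/a.png

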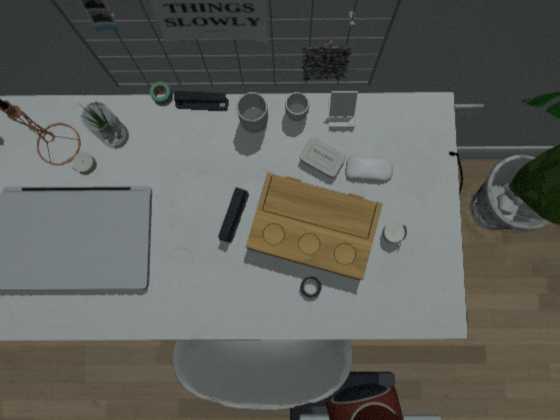

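View pics/b.png

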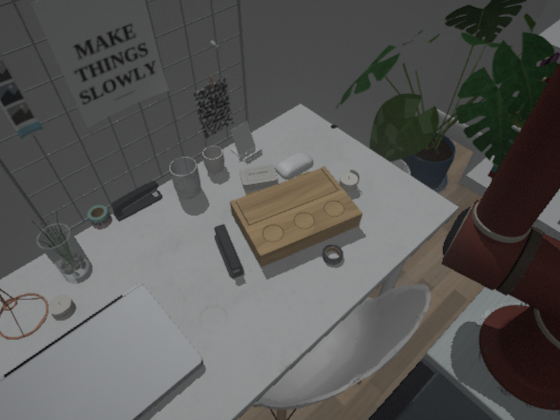

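The box top shows at about px (315,225), with the inlays near (274,233), (309,244) and (344,253). That agrees with the depth rectangle: box yaw about -16°, and inlays at roughly (562,214), (539,133) and (516,53). I'll turn the tool and shut the hand first.

>>> {"api": "play_rows", "payload": {"motion": [{"hand":-1,"twist":0.0486},{"hand":-1,"twist":0.0486},{"hand":-1,"twist":0.0486},{"hand":-1,"twist":0.0486},{"hand":-1}], "squeeze": 20}}

```text
$.motion[0]: bad value
```

```bash
cat > go.py <<'E'
from h import *
import sys
np.set_printoptions(precision=3,suppress=True)
def go(x,y,z):
    s=robot.get_state();R=np.array(s["eef_rot"]);d=R.T@(np.array([x,y,z])-s["ee_pos"])
    print("t",s["t"],s["ee_pos"],"F",s["force"],"yaw",np.degrees(np.arctan2(R[1,0],R[0,0])),"w",s["width"],"shift/150:",d/150)
if __name__=="__main__": go(*map(float,sys.argv[1:4]))
E
python3 - <<'E'
from go import *
p=cams.snapshot("top");w=cloud(p)
for u,v in [(274,233),(309,244),(344,253)]: print(np.nanmedian(w[v-2:v+3,u-2:u+3].reshape(-1,3),0))
c=cv2.HoughCircles(cv2.cvtColor(cv2.resize(p["color"][170:280,240:390],None,fx=4,fy=4,interpolation=cv2.INTER_CUBIC),cv2.COLOR_RGB2GRAY),cv2.HOUGH_GRADIENT,1,60,param1=60,param2=20,minRadius=35,maxRadius=55)
if c is not None:
  for x,y,r in c[0]:
    u,v=x/4+240,y/4+170; print(u,v,r/4,w[int(round(v)),int(round(u))])
go(516,52,110)
E
```

```text
[560.882 213.238  54.653]
[535.229 133.633  54.078]
[514.131  54.567  54.206]
345.125 254.125 9.85 [511.954  52.189  53.525]
273.875 233.625 11.15 [558.882 213.269  52.376]
t 0.7 [ 205.357 -590.296  231.331] F [ 0.074 -0.221 -0.779] yaw 19.182151343792004 w 85.53494631813157 shift/150: [ 3.363 -3.364  0.809]
```

>>> {"api": "play_rows", "payload": {"motion": [{"hand":-1,"dx":0,"dy":0,"dz":0,"twist":0.0486},{"hand":-1,"dx":0,"dy":0,"dz":0,"twist":0.0486},{"hand":-1,"dx":0,"dy":0,"dz":0,"twist":0.0486},{"hand":-1,"dx":0,"dy":0,"dz":0,"twist":0.0486},{"hand":-1,"dx":0,"dy":0,"dz":0,"twist":0}], "squeeze": 20}}

```text
t: 1.32
ee_pos: [205.3, -590.3, 231.3]
eef_rot: [[0.963, -0.271, 0.0], [-0.271, -0.963, 0.0], [-0.0, -0.0, -1.0]]
force: [0.3, -0.1, -1.0]
width: 0.2
gripper_force: 0.0
```

```bash
python3 go.py 513 53 120
```

```text
t 1.325 [ 205.341 -590.286  231.305] F [ 0.262 -0.109 -1.026] yaw -15.708896463115162 w 0.19943282064383167 shift/150: [ 0.813 -4.684  0.742]
```

>>> {"api": "play_rows", "payload": {"motion": [{"hand":-1,"dx":0.051,"dy":-0.293,"dz":0,"twist":0},{"hand":-1,"dx":0.051,"dy":-0.293,"dz":0,"twist":0},{"hand":-1,"dx":0.051,"dy":-0.293,"dz":0,"twist":0},{"hand":-1,"dx":0.051,"dy":-0.293,"dz":0,"twist":0},{"hand":-1,"dx":0.051,"dy":-0.293,"dz":0,"twist":0},{"hand":-1,"dx":0.051,"dy":-0.293,"dz":0,"twist":0},{"hand":-1,"dx":0.051,"dy":-0.293,"dz":0,"twist":0},{"hand":-1,"dx":0.051,"dy":-0.293,"dz":0,"twist":0}]}}

```text
t: 2.33
ee_pos: [360.5, -267.4, 231.5]
eef_rot: [[0.963, -0.27, 0.001], [-0.27, -0.963, -0.0], [0.001, 0.0, -1.0]]
force: [0.7, -0.5, -1.0]
width: -0.2
gripper_force: 0.0
```

>>> {"api": "play_rows", "payload": {"motion": [{"hand":-1,"dx":0.051,"dy":-0.293,"dz":0,"twist":0},{"hand":-1,"dx":0.051,"dy":-0.293,"dz":0,"twist":0},{"hand":-1,"dx":0.051,"dy":-0.293,"dz":0,"twist":0},{"hand":-1,"dx":0.051,"dy":-0.293,"dz":0,"twist":0},{"hand":-1,"dx":0.051,"dy":-0.293,"dz":0,"twist":0},{"hand":-1,"dx":0.051,"dy":-0.293,"dz":0,"twist":0},{"hand":-1,"dx":0.051,"dy":-0.293,"dz":0,"twist":0},{"hand":-1,"dx":0.051,"dy":-0.293,"dz":0,"twist":0}]}}

```text
t: 3.32
ee_pos: [515.3, 54.4, 231.6]
eef_rot: [[0.963, -0.269, 0.001], [-0.269, -0.963, -0.0], [0.001, -0.0, -1.0]]
force: [-0.0, -0.3, -0.3]
width: -0.0
gripper_force: 0.0
```

```bash
python3 go.py 513 53 64
```

```text
t 3.325 [515.253  54.443 231.566] F [-0.004 -0.265 -0.299] yaw -15.630369457188177 w -0.026708805391369727 shift/150: [-0.013  0.013  1.117]
```

>>> {"api": "play_rows", "payload": {"motion": [{"hand":-1,"dx":-0.01,"dy":0.01,"dz":0.25,"twist":0},{"hand":-1,"dx":0,"dy":0,"dz":0.25,"twist":0},{"hand":-1,"dx":0,"dy":0,"dz":0.25,"twist":0},{"hand":-1,"dx":0,"dy":0,"dz":0.2,"twist":0},{"hand":-1,"dx":0,"dy":0,"dz":0.12,"twist":0},{"hand":-1,"dx":0,"dy":0,"dz":0.05,"twist":0},{"hand":-1,"dx":0,"dy":0,"dz":0,"twist":0},{"hand":-1,"dx":0,"dy":0,"dz":0,"twist":0}]}}

```text
t: 4.32
ee_pos: [513.9, 51.9, 64.7]
eef_rot: [[0.962, -0.272, 0.002], [-0.272, -0.962, -0.0], [0.002, -0.001, -1.0]]
force: [-0.6, 0.5, -0.1]
width: -0.0
gripper_force: 0.0
```

>>> {"api": "play_rows", "payload": {"motion": [{"hand":-1,"dx":0,"dy":0,"dz":0.027,"twist":0},{"hand":-1,"dx":0,"dy":0,"dz":0.02,"twist":0},{"hand":-1,"dx":0,"dy":0,"dz":0.007,"twist":0},{"hand":-1,"dx":0,"dy":0,"dz":0.007,"twist":0},{"hand":-1,"dx":0,"dy":0,"dz":0.007,"twist":0},{"hand":-1,"dx":0,"dy":0,"dz":0,"twist":0}]}}

```text
t: 5.08
ee_pos: [512.9, 52.0, 54.0]
eef_rot: [[0.962, -0.272, -0.001], [-0.272, -0.962, -0.0], [-0.001, 0.0, -1.0]]
force: [-3.3, -1.1, 6.0]
width: 0.3
gripper_force: 3.2
```

>>> {"api": "play_rows", "payload": {"motion": [{"hand":-1,"dx":0,"dy":0,"dz":0.007,"twist":0},{"hand":-1,"dx":0,"dy":0,"dz":0,"twist":0}]}}

```text
t: 5.32
ee_pos: [512.9, 52.0, 54.0]
eef_rot: [[0.962, -0.272, -0.001], [-0.272, -0.962, -0.0], [-0.001, 0.001, -1.0]]
force: [-7.4, 0.4, 13.9]
width: 0.0
gripper_force: 6.3
```

Right is blind: it did not move at 14 N. Next is the middle inlay.

>>> {"api": "play_rows", "payload": {"motion": [{"hand":-1,"dx":0,"dy":0,"dz":-0.1,"twist":0},{"hand":-1,"dx":0,"dy":-0.28,"dz":0,"twist":0},{"hand":-1,"dx":0,"dy":-0.28,"dz":0,"twist":0},{"hand":-1,"dx":0,"dy":0,"dz":0,"twist":0},{"hand":-1,"dx":0,"dy":0,"dz":0,"twist":0}]}}

```text
t: 5.95
ee_pos: [535.7, 132.5, 67.2]
eef_rot: [[0.962, -0.272, 0.0], [-0.272, -0.962, -0.0], [0.0, 0.0, -1.0]]
force: [-0.9, 0.1, 0.1]
width: 0.2
gripper_force: 0.0
```

```bash
python3 go.py 536 133 57
```

```text
t 5.95 [535.675 132.477  67.184] F [-0.938  0.109  0.1  ] yaw -15.786421732599143 w 0.23371426790699976 shift/150: [ 0.001 -0.004  0.068]
```

>>> {"api": "play_rows", "payload": {"motion": [{"hand":-1,"dx":0,"dy":0,"dz":0.05,"twist":0},{"hand":-1,"dx":0,"dy":0,"dz":0.02,"twist":0},{"hand":-1,"dx":0,"dy":0,"dz":0.007,"twist":0},{"hand":-1,"dx":0,"dy":0,"dz":0.007,"twist":0},{"hand":-1,"dx":0,"dy":0,"dz":0.007,"twist":0},{"hand":-1,"dx":0,"dy":0,"dz":0,"twist":0}]}}

```text
t: 6.7
ee_pos: [535.9, 132.6, 54.1]
eef_rot: [[0.962, -0.272, -0.0], [-0.272, -0.962, -0.0], [0.0, 0.0, -1.0]]
force: [-3.1, -1.7, 5.0]
width: 0.2
gripper_force: 2.4
```

>>> {"api": "play_rows", "payload": {"motion": [{"hand":-1,"dx":0,"dy":0,"dz":0.007,"twist":0},{"hand":-1,"dx":0,"dy":0,"dz":0,"twist":0}]}}

```text
t: 6.95
ee_pos: [535.9, 132.6, 54.0]
eef_rot: [[0.962, -0.272, -0.001], [-0.272, -0.962, -0.001], [-0.0, 0.001, -1.0]]
force: [-5.9, -1.7, 11.4]
width: -0.2
gripper_force: 5.5
```

Middle is blind too, so the left one must be the catch.

>>> {"api": "play_rows", "payload": {"motion": [{"hand":-1,"dx":0,"dy":0,"dz":-0.1,"twist":0},{"hand":-1,"dx":0,"dy":-0.28,"dz":0,"twist":0},{"hand":-1,"dx":0,"dy":-0.28,"dz":0,"twist":0},{"hand":-1,"dx":0,"dy":0,"dz":0,"twist":0},{"hand":-1,"dx":0,"dy":0,"dz":0,"twist":0}]}}

```text
t: 7.58
ee_pos: [558.5, 213.4, 67.4]
eef_rot: [[0.962, -0.272, -0.0], [-0.272, -0.962, -0.0], [0.0, 0.0, -1.0]]
force: [-0.3, -0.0, -0.1]
width: -0.1
gripper_force: 0.0
```

>>> {"api": "play_rows", "payload": {"motion": [{"hand":-1,"dx":0,"dy":0,"dz":0.05,"twist":0},{"hand":-1,"dx":0,"dy":0,"dz":0.02,"twist":0},{"hand":-1,"dx":0,"dy":0,"dz":0.007,"twist":0},{"hand":-1,"dx":0,"dy":0,"dz":0.007,"twist":0},{"hand":-1,"dx":0,"dy":0,"dz":0.007,"twist":0},{"hand":-1,"dx":0,"dy":0,"dz":0.007,"twist":0},{"hand":-1,"dx":0,"dy":0,"dz":0,"twist":0}]}}

```text
t: 8.45
ee_pos: [558.8, 213.5, 53.0]
eef_rot: [[0.962, -0.272, 0.0], [-0.272, -0.962, -0.0], [0.0, 0.0, -1.0]]
force: [-1.1, -0.4, 3.2]
width: -0.1
gripper_force: 1.2
```

It gives at about 3 N. I'll press on.

>>> {"api": "play_rows", "payload": {"motion": [{"hand":-1,"dx":0,"dy":0,"dz":0.007,"twist":0},{"hand":-1,"dx":0,"dy":0,"dz":0.007,"twist":0},{"hand":-1,"dx":0,"dy":0,"dz":0.007,"twist":0},{"hand":-1,"dx":0,"dy":0,"dz":0.007,"twist":0},{"hand":-1,"dx":0,"dy":0,"dz":0.007,"twist":0},{"hand":-1,"dx":0,"dy":0,"dz":0,"twist":0}]}}

```text
t: 9.2
ee_pos: [558.8, 213.6, 48.0]
eef_rot: [[0.962, -0.272, -0.0], [-0.272, -0.962, -0.0], [0.0, 0.0, -1.0]]
force: [-2.7, -1.8, 6.7]
width: -0.4
gripper_force: 3.0
```

At z = 48.0 with the force rising, it is fully in. Moving clear.

>>> {"api": "play_rows", "payload": {"motion": [{"hand":-1,"dx":0,"dy":0,"dz":0.005,"twist":0},{"hand":-1,"dx":0,"dy":0,"dz":0,"twist":0},{"hand":-1,"dx":0,"dy":0,"dz":-0.05,"twist":0},{"hand":-1,"dx":0,"dy":0,"dz":-0.2,"twist":0},{"hand":-1,"dx":-0.1,"dy":0,"dz":-0.35,"twist":0},{"hand":-1,"dx":-0.2,"dy":0,"dz":-0.35,"twist":0},{"hand":-1,"dx":-0.2,"dy":0,"dz":0,"twist":0},{"hand":-1,"dx":0,"dy":0,"dz":0,"twist":0}]}}

```text
t: 10.2
ee_pos: [485.4, 234.8, 189.7]
eef_rot: [[0.963, -0.271, 0.001], [-0.271, -0.963, 0.001], [0.001, -0.001, -1.0]]
force: [1.2, 0.3, -0.9]
width: 0.2
gripper_force: 0.0
```

```bash
python3 - <<'E'
from h import *
p=cams.snapshot("scene")
cv2.imwrite("pics/c.png",cv2.cvtColor(p["color"],cv2.COLOR_RGB2BGR))
print([(np.round(r["position"]),r["score"]) for r in cams.search_frame(p,"lid_edge")]);print(robot.get_state()["t"],robot.get_state()["ee_pos"])
E
```

```text
[(array([635., 170.,  75.]), 0.74), (array([545., 170.,  54.]), 0.5)]
10.3 [486.26042677 234.06786157 188.54685386]
```

View pics/c.png

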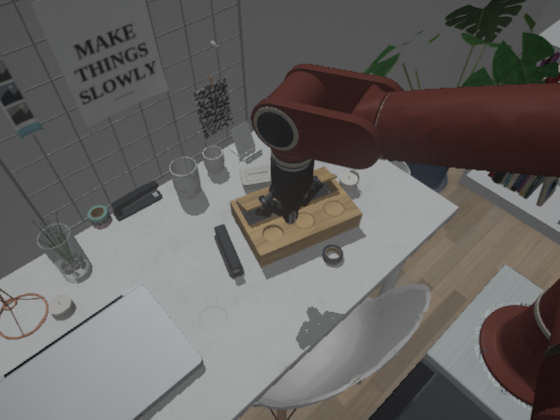

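The picture shows the lid up, with its dark gap around px (320,190), and the left disc sunk at (272,233). The stapler (228,250), tape roll (333,254) and candle jar (349,180) are where they were, and the arm is clear.

```bash
python3 -c "
from bench import ticket
print(ticket.finish_job())"
```

```text
the job is handed in; nothing more can be done
None
```

The left inlay was the catch: I pressed it fully in (6 mm), the lid rose and stayed up, the arm moved clear at about 10 s, and I handed the job in; it returned no verdict.

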